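Zero the angle dial, free the sagging bolt and hold the guard gate ajar

ROBOT

A 7-joint arm with a two-finger parallel gripper is mounted at the origin on a cart in front of the work surface, level with it; the furniture and walls round the work are solid. World frame = base frame: x ahead of the robot, y to its left, z up, the work surface at z = 0. Lengths are in m, angles in rad, forces in N, time in s.
With the tool pointing down it reaches from about 0.35 to 0.9 m from the base axis. Payload 8.1 kg.
Tool frame: the origin (TCP) lies at the centre of the arm's flange, where the gripper is bolted on; the fingertips stand 178 mm ahead of it and the grasp point (between the pads) lies 159 mm ahead of it; z points along the fingers, y is the direction in which the jaws open and shut (so a half turn about z gives the same grasp; the last joint's range is limited). The gripper opens to 92 mm and grips with 3 to 60 N. Pads are 19 mm wide; open, the fingers measure 130 mm over their backs; the gripper's body (75 mm by 190 mm) begins 47 mm behind the grasp point.
Start: joints at [1.233, 0.434, 0.025, 1.573, -0.012, 1.134, -0.075], TCP at [0.145, -0.608, 0.405] pointing down, gripper open.
Joint ranges: [-2.62, 2.62], [-0.44, 2.09], [-1.27, 1.32], [0.08, 2.57], [-1.32, 4.46], [0.12, 2], [-2.74, 2.74]. Speed limits (rad/s): [2.22, 2.22, 3.01, 3.01, 3.14, 3.14, 3.14].

INTERFACE

Orientations are given as a rotation vector (axis times angle).
In Python, from cell import arm gives the robot as it stands. The module is installed in compiled form; this text tells all that it offers.
- The arm moves only by the tool move_arm, never from a script. Its argument "steps" is a list of rows, each a list of 4 numbers: the shift along the tool's x, y, z in mm, then the turn about the tool's z in rad. In form: [[x, y, z, twist], ...]. A call has 1 to 20 rows; each row is the pose to reach, as a shift and turn from the pose commanded when the call began, along the tool's axes at that moment; what a row does not reach only later rows make up. A row lasts 1/8 s, in which the tool goes at most 62.5 mm and 10.7 degrees, less where a joint would pass 70% of its speed; a pose out of reach is approached as far as the arm can. A call with a gripper value outside its range is refused whole. "grip" is the finger opening in mm, from 0 to 91.8, set as the call begins (left out, the last holds). The fingers move at their own pace and stop on an object; "grip_force" is the grip in N (left out, the last holds). Time passes only in rows, so rows that repeat a pose let the fingers close. It gives the time, the measured TCP pose, the force and the opening at its end, in the units of the state.
- arm.observe(): the state, without advancing time (a new reading comes with each control period).
- arm.get_image(name): name is "side" or "top"; returns the picture (480x640x3 uint8, red, green, blue); there is no depth.
- arm.camera_info(name): a dict with "mtx" (3x3 intrinsics, pixels), "pose" (4x4, takes a point from camera to world coordinates). Camera axes: x right, y down, z forward; pixel columns grow to the right and rows downward; lengths in m; the calibration is good to about 2 mm. A picture is of the moment at which its call begins. camera_info takes no time and is no camera call.
- arm.sign_off(): hands the job in, once; it reports no verdict.
The state is a dict: "clock": time; "joints": joint angles; "dq": joint speeds; "joint_efforts": joint torques, N m; "position": TCP position; "ee_rot": TCP orientation; "force": force on the tool from outside, world axes, zero at the start; "ft_torque": the same for the moment, N m; "width": opening from 0.0 (shut) to 1.0 (fully open).
Only numpy, scipy, OpenCV 4.12 (cv2) and the standard library are available. Lean on these libraries where they do the work, as an engineer would, in place of code of your own. Each camera call takes 0.05 s, during which the arm holds its last target.

TASK

While the guard gate is still shut and bolted, turn the bar knob on the angle dial until its zero mark stands at the gate's pointer. Then take the bolt by its knob, lift its sagging end over the keeper's bent-up lip while drawing the bolt back clear of the keeper, and by it pull the gate ajar to about 20 degrees on the dial. The gate's closer pulls it shut, so finish while still holding the bolt knob, with the gate standing still at 20 degrees; leave the glue bottle, tape roll and brass weight beside the guard where they are.

Things in the scene. Friction and masses are not known exactly. Their poses are not given: they have to be found in the camera images.
- guard: fixed bench-top guard, aluminium and clear plastic, 170 x 370 x 193 mm; origin under its base near the middle; x from the gate (front, robot side) to the back, y left along the front, z up. In this frame the shut gate lies along x = -60 mm, its vertical hinge axis at y = +135 mm. Clear walls 102 mm high, gate frame 112 mm. A small board with a brass weight is fixed inside
- keeper_lip (a point): middle of the top edge of the keeper's bent-up lip, 130 mm above the bench (guard frame x -60, y -130 mm). The lip is 6 mm thick and stands across the mouth of the steel keeper on the latch post: two cheeks 24 mm apart with a bridge above, 193 mm above the bench, the highest part of the guard
- gate_hinge (a point): point on the gate's vertical hinge axis, 160 mm above the bench (guard frame x -60, y +135 mm)
- dial_grip (a point): grip point of the dial's bar knob, on the dial axis (= gate hinge axis), 173 mm above the bench. Black bar 12 mm thick, 36 mm long, 150 to 182 mm above the bench, on a 60 mm aluminium dial (top at 150 mm) that turns with it. The point's y lies along the bar, x across it; the bar half with a white line on top and the long zero mark on the rim point along -y; other marks every 10 degrees
- dial (a joint): turning of dial and bar knob, rad; 0 = zero mark at the pointer of the shut gate (zero mark towards the guard's -y); grows anticlockwise seen from above; travel -1.7 to 1.7, no stop at zero; stays where it is left (friction 0.04 N m). It starts between 0.5 and 1.2
- gate (a joint): opening of the gate, rad; 0 = shut against its stop; grows as it swings towards the robot (clockwise seen from above), to 1.0. The pointer goes with the gate, so with the dial zeroed it shows this angle. A spring closer pulls it shut with 0.15 N m when shut plus 0.5 N m per rad (about 2 N at the bolt knob at 0.35 rad)
- bolt_slide (a joint): how far the bolt is drawn back along the gate towards the hinge, m; 0 = home in the keeper, 0.05 = back stop; friction about 1 N. From 0.03 on the bolt is clear of the keeper and the gate can swing
- bolt: steel bolt along the gate's top; origin on its pivot pin, 105 mm from the hinge axis when home, 146 mm above the bench. A 10 mm rod runs 170 mm along its own -y and ends in a nose 10 mm square, turned down to 15 mm below the rod's axis, that hangs behind the lip. It sags 0.06 rad below level by its weight (about 0.16 kg) and can be raised about its pin by at most 0.19 rad
- bolt_knob (a point): centre of the bolt knob: upright steel cylinder 20 mm across, 30 mm tall, on the rod 80 mm from the pin (185 mm from the hinge axis when home), about 173 mm above the bench; rod top 27 mm below. Drawn straight, the nose catches on the lip: first raise the knob 8 to 11 mm (5 is the least, 15 the stop) and keep it up until drawn 30 mm
- glue_bottle: bystander: white bottle with red cap, 41 mm across, 105 mm tall, left of the guard; origin under its foot
- tape_roll: bystander: black tape roll, 63 x 60 x 19 mm, lying right of the guard; origin under its middle
- test_weight: bystander: brass weight 40 mm across, 49 mm tall, right of the guard; origin under its foot

How it is judged:
On the way, in this order (a step that is already met when the one before it is completed fails the run):
1. the dial reads zero (within 0.12 rad) with the gate still shut and bolted (value of joint dial between -0.12 and 0.12 rad and value of joint gate below 0.06 rad and value of joint bolt_slide below 0.01 m), for 0.2 s.
2. the bolt is drawn back clear of the keeper (0.03 m or more) (value of joint bolt_slide above 0.03 m), for 0.1 s.
At the end, for the whole second after the job is handed in: the fingers hold the bolt (contact over 1 N), the gate stands still at 20 degrees (0.24 to 0.46 rad), the bolt is drawn back at least 0.025 m and the dial is still within 0.13 rad of zero (value of joint gate between 0.24 and 0.46 rad and velocity of joint gate between -0.08 and 0.08 rad/s and value of joint bolt_slide above 0.025 m and value of joint dial between -0.13 and 0.13 rad and contact force between the fingers and bolt above 1 N); the arm keeps its last pose, push and grip.
It fails at once if a bystander (glue bottle, tape roll or brass weight) is moved more than 30 mm (distance of any of glue_bottle, tape_roll, test_weight from where it was at the start of the episode above 0.03 m).
It also fails if it takes over 45 s, if anything falls off the work surface, if the arm or the gripper's body presses on something with over 40 N, if the wrist force passes 120 N, or if a joint passes its speed limit or range.

## Working session

There is one attempt and no reset: what is moved stays moved. The work goes in short steps, Python scripts to look and compute and a tool call to move; the robot and the scene stay as the last step left them, time stands still between calls to the robot, and variables do not carry over. Pictures are saved under pics/ and viewed, and the job is handed in when it is done.

Besides the shell and the picture viewer there is one more tool, called after "Call:" as name([rows], argument=value, ...), one row to a line, values as JSON. move_arm: Moves the arm, as the interface text tells. Its arguments: {"type":"object","properties":{"steps":{"type":"array"},"grip":{"type":"number"},"grip_force":{"type":"number"}},"required":["steps"]}

```bash
mkdir -p pics; ls
python3 - <<'E'
from cell import arm
import cv2
s=arm.observe()
print({k:(v if not hasattr(v,'round') else v.round(3) if hasattr(v,'shape') else v) for k,v in s.items()})
for n in("side","top"):
    i=arm.camera_info(n);print(n,i)
    cv2.imwrite(f"pics/{n}0.png",arm.get_image(n)[:,:,::-1])
E
```

```text
pics
{'clock': 0.0, 'joints': array([ 1.233,  0.435,  0.025,  1.574, -0.012,  1.134, -0.075]), 'dq': array([ 0.   ,  0.003,  0.001, -0.002,  0.001,  0.001,  0.001]), 'joint_efforts': array([ 0.0000e+00, -6.6785e+01,  9.8500e-01, -3.1446e+01, -6.0000e-02,
        4.3000e-02,  0.0000e+00]), 'position': array([ 0.145, -0.608,  0.404]), 'ee_rot': array([-3.118e+00, -3.680e-01,  1.000e-03]), 'force': array([-0.571,  0.244,  0.191]), 'ft_torque': array([ 0.012, -0.021, -0.022]), 'width': 0.9999300520176938}
side {'mtx': array([[456.53962477,   0.        , 314.8281781 ],
       [  0.        , 456.53962477, 239.18159241],
       [  0.        ,   0.        ,   1.        ]]), 'pose': array([[ 0.98416183, -0.08461266,  0.15577609,  0.48689938],
       [-0.17595601, -0.57314466,  0.80034035, -0.73763616],
       [ 0.02156331, -0.81507416, -0.57895521,  0.65251965],
       [ 0.        ,  0.        ,  0.        ,  1.        ]])}
top {'mtx': array([[562.35019156,   0.        , 324.94225225],
       [  0.        , 562.35019156, 240.74383445],
       [  0.        ,   0.        ,   1.        ]]), 'pose': array([[ 0.00607466, -0.98815562,  0.15333482,  0.44257657],
       [-0.99971611, -0.00246839,  0.02369832, -0.05321248],
       [-0.02303914, -0.15343525, -0.98789009,  1.22491869],
       [ 0.        ,  0.        ,  0.        ,  1.        ]])}
```

View pics/side0.png

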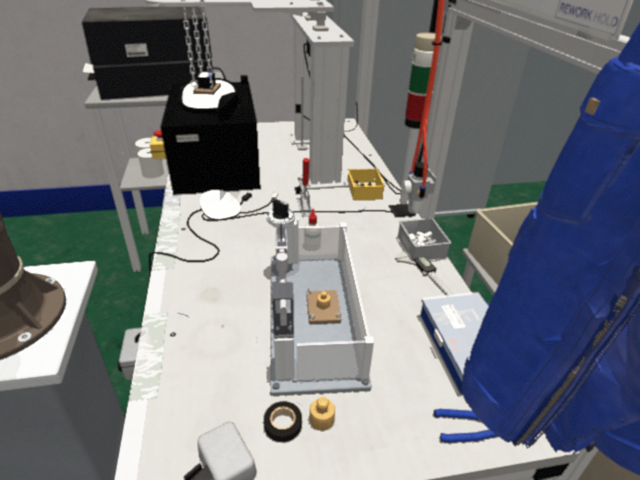

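View pics/top0.png

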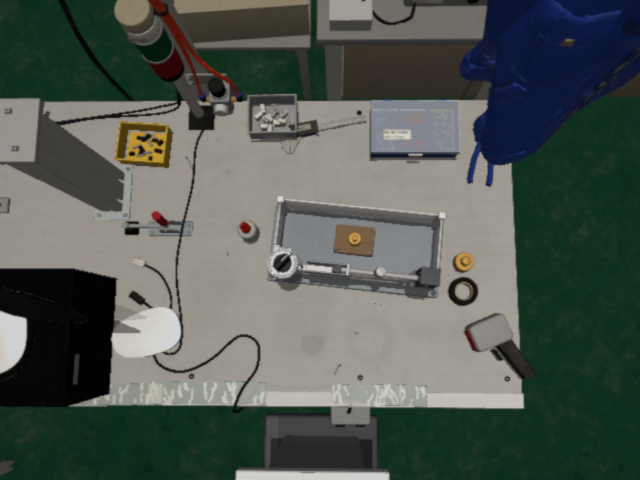

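The side view shows the guard around px (320,310), with the tape and weight in front of it. In the top view the dial is at about (283,263), the bolt knob at (380,272) and the keeper at (430,278). I'll zoom in next.

Run:
```python
import cv2
t=cv2.imread("pics/top0.png");s=cv2.imread("pics/side0.png")
cv2.imwrite("pics/t1.png",cv2.resize(t[230:310,255:455],None,fx=4,fy=4,interpolation=cv2.INTER_CUBIC))
cv2.imwrite("pics/s1.png",cv2.resize(s[180:400,240:390],None,fx=2.7,fy=2.7,interpolation=cv2.INTER_CUBIC))
cv2.imwrite("pics/t2.png",cv2.resize(t[240:290,258:308],None,fx=12,fy=12,interpolation=cv2.INTER_CUBIC))
```

```text
(no output)
```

View pics/t1.png

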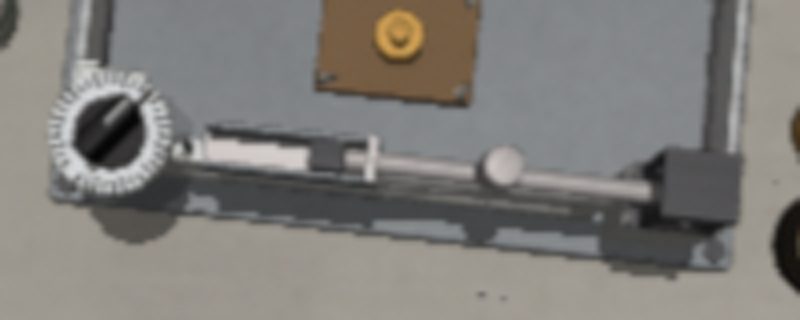

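View pics/s1.png

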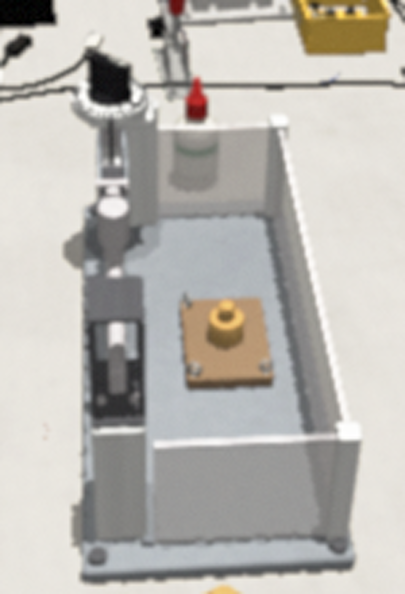

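View pics/t2.png

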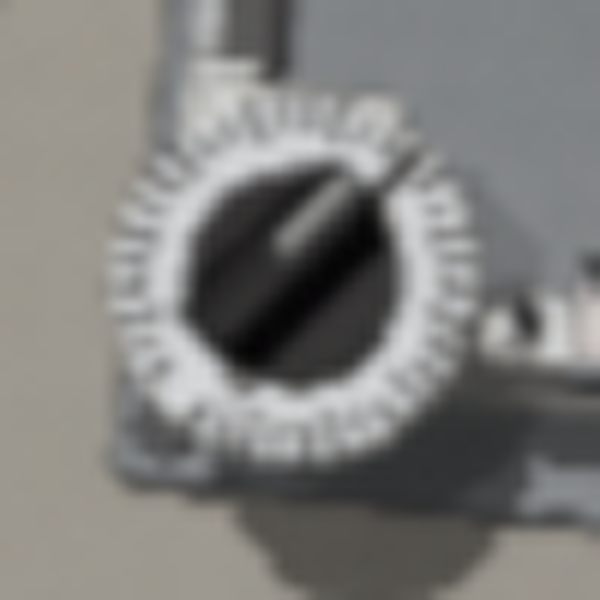

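The top crop shows the dial centre near px (282.6,263.3), the zero mark at about (292,253.8) and the bolt knob top at (380.5,271.5). Next I'll cast rays at the given heights.

```bash
cat > h.py <<'E'
from cell import arm
import numpy as np, cv2
def ray(n,p):
    i=arm.camera_info(n);K=i["mtx"];P=np.array(i["pose"])
    d=P[:3,:3]@np.linalg.solve(K,[p[0],p[1],1.]);return P[:3,3],d
def at(n,p,z):
    o,d=ray(n,p);return o+d*(z-o[2])/d[2]
def proj(n,X):
    i=arm.camera_info(n);P=np.linalg.inv(np.array(i["pose"]));q=i["mtx"]@(P[:3,:3]@X+P[:3,3]);return q[:2]/q[2]
E
python3 - <<'E'
from h import *
t=cv2.imread("pics/top0.png")
# dial: bright ring blob + dark -> fit circle of bright pixels
c=at("top",(282.6,263.3),.150); zm=at("top",(292,253.75),.150)
la=at("top",(258+285/12,240+245/12),.182); lb=at("top",(258+345/12,240+190/12),.182)
k=at("top",(380.5,271.5),.188)
print(c,zm,np.hypot(*(zm-c)[:2]),k, np.linalg.norm((k-c)[:2]))
ang=lambda v:np.arctan2(v[1],v[0])
print("line center side",la,lb,ang(lb-la)," mark",ang(zm-c)," gate dir",ang(k-c))
print("dial est", ang(zm-c)-ang(k-c), ang(lb-la)-ang(k-c))
# knob from side: 240+112/2.7
sk=(240+112/2.7,180+207/2.7); print("side knob top",sk,at("side",sk,.188))
sd=(240+108/2.7,180+100/2.7); print("side dial",at("side",sd,.150))
o1,d1=ray("top",(380.5,271.5));o2,d2=ray("side",sk)
A=np.c_[d1,-d2];u=np.linalg.lstsq(A,o2-o1,rcond=None)[0];print(o1+d1*u[0],o2+d2*u[1])
s=arm.observe();print(s['ee_rot'])
E
```

```text
[0.56524585 0.05389173 0.15      ] [0.58385016 0.03603488 0.15      ] 0.025787351508833854 [ 0.54630455 -0.13130581  0.188     ] 0.186163643276671
line center side [0.56701235 0.05239216 0.182     ] [0.5756811  0.04316516 0.182     ] -0.816582936105757  mark -0.7649010740416168  gate dir -1.6727181385601613
dial est 0.9078170645185445 0.8561352024544042
side knob top (281.48148148148147, 256.66666666666663) [ 0.54813965 -0.13682019  0.188     ]
side dial [0.56565937 0.04397529 0.15      ]
[ 0.54672296 -0.13162082  0.18381733] [ 0.54866501 -0.13166594  0.184015  ]
[-3.11864683e+00 -3.67634243e-01  4.69516746e-04]
```

Call:
move_arm([
  [40, -39, 0, -0.15],
  [80, -78, 0, -0.3],
  [120, -117, 0, -0.45],
  [160, -156, 0, -0.6],
  [200, -195, 0, -0.75],
  [240, -234, 0, -0.9],
  [280, -273, 0, -1.05],
  [320, -312, 0, -1.2],
  [360, -351, 0, -1.35],
  [400, -390, 0, -1.5],
  [440, -429, 0, -1.65],
  [480, -468, 0, -1.8],
  [520, -507, 0, -1.95],
  [550, -536, 0, -2.06],
  [563, -546, 0, -2.115],
  [563, -546, 0, -2.115],
  [563, -546, 0, -2.115],
], grip=45, grip_force=20)

```text
clock: 2.22
position: [0.5655, 0.0525, 0.4044]
ee_rot: [-1.216, -2.896, 0.002]
force: [-0.1, -0.2, 0.2]
width: 0.49
```

Run:
```python
from h import *
s=arm.get_image("side")[:,:,::-1]
cv2.imwrite("pics/s2.png",cv2.resize(s[120:320,200:400],None,fx=3,fy=3,interpolation=cv2.INTER_CUBIC))
print(arm.observe()['joints'].round(2), proj("side",np.array([.5655,.0525,.226])),proj("side",np.array([.565,.054,.182])))
```

```text
[ 0.31  0.43 -0.7   1.67  0.3   1.15  0.31] [278.53747393 181.89750154] [278.74103683 200.9829472 ]
```

View pics/s2.png

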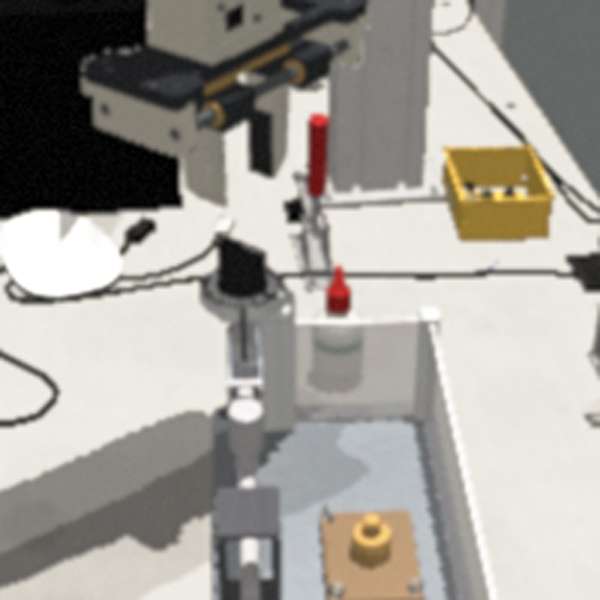

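The gripper is above the dial. The bar top at crop (242,245) agrees with my projection (236,243) to within a few mm, so I'll descend and grip.

Call:
move_arm([
  [0, 0, 25, 0],
  [0, 0, 50, 0],
  [0, 0, 66, 0],
  [0, 0, 70, 0],
  [0, 0, 70, 0],
])

```text
clock: 2.9
position: [0.5661, 0.0539, 0.3352]
ee_rot: [1.212, 2.898, 0.0]
force: [-0.7, -0.0, 0.4]
width: 0.488
```

Call:
move_arm([
  [0, 0, 0, 0],
  [0, 0, 0, 0],
  [0, 0, 0, 0],
  [0, 0, 0, 0],
  [0, 0, 0, 0],
  [0, 0, 0, 0],
], grip=4, grip_force=15)

```text
clock: 3.65
position: [0.5663, 0.0545, 0.335]
ee_rot: [1.211, 2.898, 0.002]
force: [4.8, 2.5, -0.3]
width: 0.131
```

Call:
move_arm([
  [0, 0, 0, 0.15],
  [0, 0, 0, 0.3],
  [0, 0, 0, 0.45],
  [0, 0, 0, 0.6],
  [0, 0, 0, 0.75],
  [0, 0, 0, 0.88],
  [0, 0, 0, 0.88],
  [0, 0, 0, 0.88],
  [0, 0, 0, 0.88],
])

```text
clock: 4.78
position: [0.5664, 0.0545, 0.335]
ee_rot: [2.328, 2.109, 0.002]
force: [4.1, 2.4, -1.2]
width: 0.13
```

Call:
move_arm([
  [0, 0, 0, 0],
  [0, 0, 0, 0],
  [0, 0, 0, 0],
  [0, 0, -15, 0],
  [0, 0, -50, 0],
  [0, 0, -75, 0],
  [0, 0, -75, 0],
], grip=40)

```text
clock: 5.65
position: [0.5665, 0.0545, 0.4127]
ee_rot: [2.329, 2.105, 0.006]
force: [-0.3, 0.3, -1.1]
width: 0.437
```

Run:
```python
from h import *
o=arm.observe();r=o['ee_rot'];print(o['position'].round(4),2*np.arctan2(r[1],r[0]))
s=arm.get_image("side")[:,:,::-1];t=arm.get_image("top")[:,:,::-1]
cv2.imwrite("pics/side3.png",s);cv2.imwrite("pics/top3.png",t)
cv2.imwrite("pics/s3.png",cv2.resize(s[120:320,200:400],None,fx=3,fy=3,interpolation=cv2.INTER_CUBIC))
cv2.imwrite("pics/t3.png",cv2.resize(t[210:320,255:455],None,fx=4,fy=4,interpolation=cv2.INTER_CUBIC))
```

```text
[0.5665 0.0545 0.4127] 1.4698192936839805
```

View pics/s3.png

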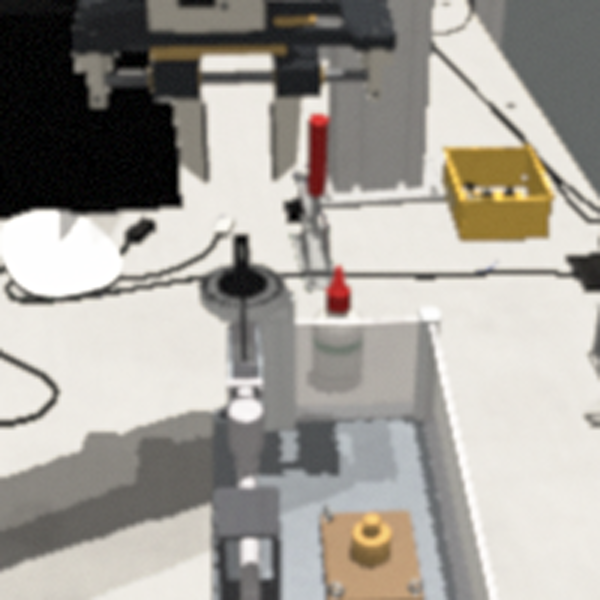

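View pics/t3.png

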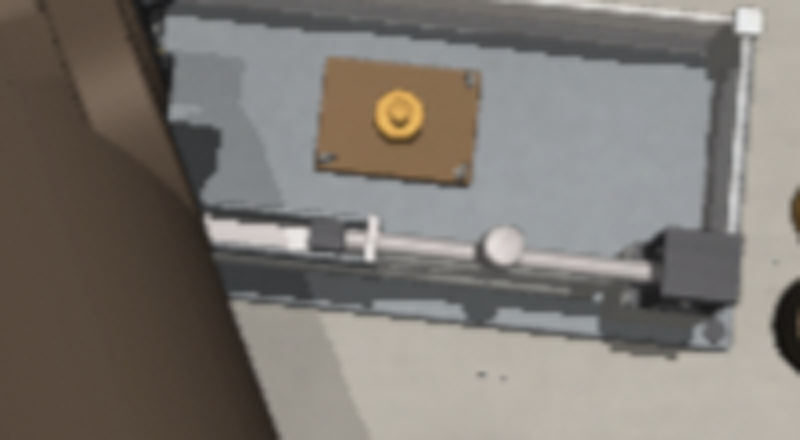

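The side view shows the bar pointing along the gate at crop (242,255). Next I move over the bolt knob.

Call:
move_arm([
  [-45, 0, 0, 0],
  [-95, 0, 0, 0],
  [-145, 0, 0, 0],
  [-180, 0, 5, 0],
  [-187, 0, 10, 0],
  [-187, 0, 10, 0],
  [-187, 0, 10, 0],
])

```text
clock: 6.62
position: [0.5473, -0.1302, 0.3996]
ee_rot: [-2.328, -2.109, -0.001]
force: [-1.1, 0.4, 0.3]
width: 0.436
```

Run:
```python
from h import *
o=arm.observe();r=o['ee_rot'];print(o['position'].round(4),2*np.arctan2(r[1],r[0]))
s=arm.get_image("side")[:,:,::-1];t=arm.get_image("top")[:,:,::-1]
cv2.imwrite("pics/side4.png",s);cv2.imwrite("pics/top4.png",t)
cv2.imwrite("pics/s4.png",cv2.resize(s[120:320,200:400],None,fx=3,fy=3,interpolation=cv2.INTER_CUBIC))
cv2.imwrite("pics/t4.png",cv2.resize(t[220:310,255:455],None,fx=4,fy=4,interpolation=cv2.INTER_CUBIC))
```

```text
[ 0.5473 -0.1302  0.3996] -4.811091593563218
```

View pics/s4.png

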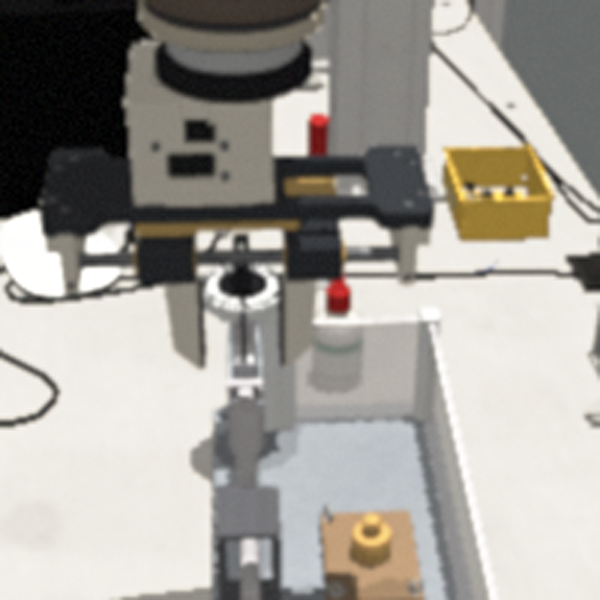

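View pics/t4.png

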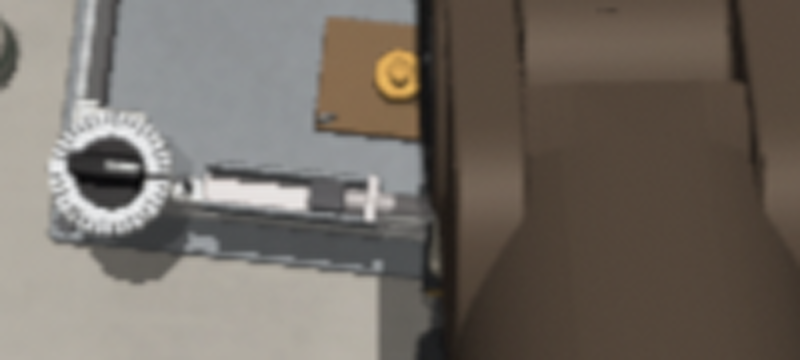

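The top view shows the white line and zero mark at crop (165,177), lined up with the pointer at (185,186). The side view has the fingers straddling the bolt knob line. I descend and grip.

Call:
move_arm([
  [-1, 0, 25, 0],
  [-1, 0, 48, 0],
  [-1, 0, 63, 0],
  [-1, 0, 66, 0],
  [-1, 0, 66, 0],
])

```text
clock: 7.35
position: [0.5473, -0.1327, 0.3342]
ee_rot: [2.33, 2.106, 0.001]
force: [-0.3, 0.2, 0.3]
width: 0.431
```

Call:
move_arm([
  [0, 0, 0, 0],
  [0, 0, 0, 0],
  [0, 0, 0, 0],
  [0, 0, 0, 0],
  [0, 0, 0, 0],
], grip=8, grip_force=25)

```text
clock: 7.98
position: [0.5472, -0.133, 0.334]
ee_rot: [2.33, 2.106, 0.001]
force: [0.1, -1.7, 3.7]
width: 0.214
```

Call:
move_arm([
  [0, 0, -3, 0],
  [0, 0, -6, 0],
  [0, 0, -9.5, 0],
  [0, 0, -9.5, 0],
  [0, 0, -9.5, 0],
])

```text
clock: 8.6
position: [0.5468, -0.1312, 0.3425]
ee_rot: [-2.327, -2.107, -0.001]
force: [1.2, 6.9, -7.4]
width: 0.214
```

Call:
move_arm([
  [4, 0, 0, 0],
  [8, 0, 0, 0],
  [12, 0, 0, 0],
  [12, 0, 0, 0],
])

```text
clock: 9.1
position: [0.5482, -0.1206, 0.3431]
ee_rot: [-2.33, -2.107, 0.0]
force: [0.6, 1.1, -5.6]
width: 0.213
```

Call:
move_arm([
  [6, 0, 0, 0],
  [12, 0, 0, 0],
  [18, 0, 0, 0],
  [24, 0, 0, 0],
  [29, 0, 0, 0],
  [29, 0, 0, 0],
  [29, 0, 0, 0],
])

```text
clock: 9.98
position: [0.5512, -0.092, 0.3432]
ee_rot: [-2.33, -2.107, -0.0]
force: [1.0, 1.3, -6.2]
width: 0.216
```

Run:
```python
from h import *
s=arm.get_image("side")[:,:,::-1]
cv2.imwrite("pics/s5.png",cv2.resize(s[170:350,220:400],None,fx=3.3,fy=3.3,interpolation=cv2.INTER_CUBIC))
```

```text
(no output)
```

View pics/s5.png

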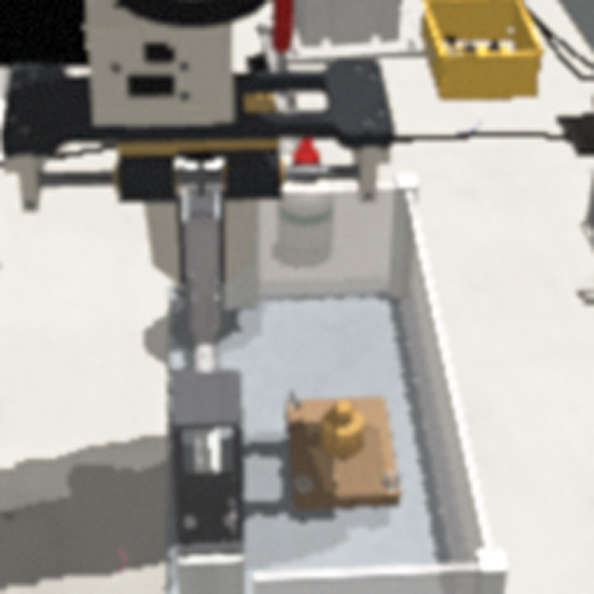

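The picture shows the keeper window at crop (208,450) empty, so the nose is out after 41 mm of draw. Next I swing the gate on its arc, turning the tool with it.

Call:
move_arm([
  [0.2, -7.2, 0, 0.05],
  [0.7, -14.5, 0, 0.1],
  [1.6, -21.7, 0, 0.15],
  [2.9, -28.8, 0, 0.2],
  [4.5, -35.9, 0, 0.25],
  [6.5, -42.8, 0, 0.3],
  [8.8, -49.7, 0, 0.35],
  [8.8, -49.7, 0, 0.35],
  [8.8, -49.7, 0, 0.35],
  [8.8, -49.7, 0, 0.35],
])

```text
clock: 11.28
position: [0.5028, -0.0787, 0.3432]
ee_rot: [2.662, 1.669, 0.0]
force: [1.3, -1.7, -5.9]
width: 0.215
```

Run:
```python
from h import *
o=arm.observe();p=o['position'];print(p.round(4),o['force'].round(1),o['width'])
for H in((.567,.0555),(.566,.053)):
    v=p[:2]-H;print(np.hypot(*v),-1.6727-np.arctan2(v[1],v[0]))
for n in("side","top"):
    s=arm.get_image(n)[:,:,::-1]
    c=s[170:350,220:400] if n=="side" else s[220:340,255:455]
    cv2.imwrite(f"pics/{n}6.png",cv2.resize(c,None,fx=3.3,fy=3.3,interpolation=cv2.INTER_CUBIC))
```

```text
[ 0.5028 -0.0787  0.3432] [ 1.3 -1.7 -5.9] 0.2145231666736058
0.14874886851765354 0.34425922010033605
0.14606219442434526 0.3454686955393391
```

View pics/side6.png

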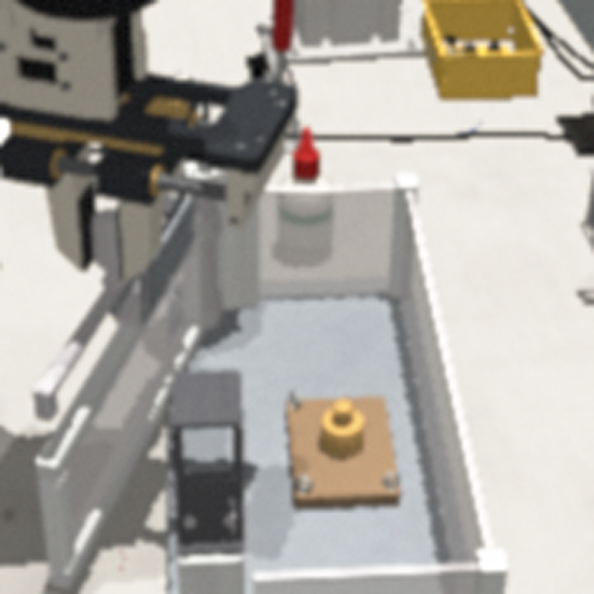

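View pics/top6.png

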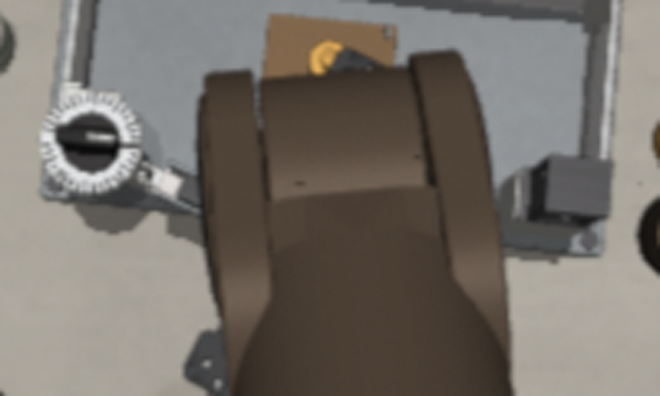

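The gate is open by about 0.345 rad, with the bolt clear of the keeper. In the top view the dial is unchanged (white line at crop (100,138)) and the pointer has moved to (150,163). I'll let it settle, then hand in.

Call:
move_arm([
  [0, 0, 0, 0],
  [0, 0, 0, 0],
  [0, 0, 0, 0],
])

```text
clock: 11.75
position: [0.5026, -0.0785, 0.3433]
ee_rot: [2.662, 1.668, 0.0]
force: [1.3, -0.5, -6.2]
width: 0.211
```

Run:
```python
from h import *
o=arm.observe();print(o['position'].round(4),abs(o['dq']).max(),o['width']);print(arm.sign_off())
```

```text
[ 0.5026 -0.0785  0.3433] 0.0013821606560996378 0.21086500906381084
the job is handed in; nothing more can be done
None
```

I zeroed the dial with the gate still shut and bolted, then drew the bolt over the lip and pulled the gate open to about 20 degrees. I handed the job in at about 12 s, still gripping the bolt knob; no verdict was reported.

- **Dial:** I turned it by about 0.88 rad, until the bar lay along the gate to within about 0.01 rad by my measurements. The top view before I touched the bolt showed the zero mark at the pointer, and the last one showed the dial unmoved.
- **Bolt:** I raised the knob about 8.5 mm and drew it back about 40 mm. Forces stayed low throughout, and the keeper looked empty in the side view.
- **Gate:** It stood at about 0.345 rad, worked out from the tool position and the hinge. The arm was still, and the fingers held the knob at about a 19–20 mm opening with the grip set to 25 N.
- **Bystanders:** I never moved near the glue bottle, tape roll or brass weight. The bottle looks unmoved in the last side view, but I took no separate measurement of any of them.

Two things did not fully agree. Triangulating the knob top gave 184 mm, against 188 mm expected from the sizes given. About 6 N stayed on the wrist vertically, more than the bolt's weight explains. Neither affected the result that I could see.

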